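# Turn the bamboo caddy until the square cup faces front

## Task

Turn the bamboo caddy by pushing its rim round with the fingertips, for instance against the posts that stand on it, until the one square cup faces front, centred in line with the steel pointer tongue that sticks out under the caddy on the robot's side; then take the hand away. Do not touch, lift or upset any of the cups, and leave everything else on the island where it is.

Things in the scene. Friction and masses are not known exactly. Their poses are not given: they have to be found in the camera images.
- caddy: round bamboo turntable, 290 mm across, 14 mm thick, upper face 26 mm above the island top; turns endlessly either way about its vertical axis with light friction (about 1 N at the rim moves it; it stops almost at once when not pushed). Origin on the axis at its underside, 12 mm above the island top, z up; its own -x points to the square cup's bay. Five posts on the rim, five bays between them
- hub (a point): centre of the top of the caddy's 44 mm wide hub, on the axis, 66 mm above the island top. Each bay holds one cup, its axis about 85 mm from this axis; fingertips fit at the rim beside a post
- post0 (a point): centre of the top of a rim post of the caddy: upright wooden dowel, 14 mm across, 136 mm from the axis, from the upper face to 96 mm above the island top, 36 degrees anticlockwise (from above) from the square cup's bay; a 6 mm thick divider, its top 62 mm above the island top, runs from it to the hub
- post1 (a point): centre of the top of a rim post of the caddy: upright wooden dowel, 14 mm across, 136 mm from the axis, from the upper face to 96 mm above the island top, 108 degrees anticlockwise (from above) from the square cup's bay; a 6 mm thick divider, its top 62 mm above the island top, runs from it to the hub
- post2 (a point): centre of the top of a rim post of the caddy: upright wooden dowel, 14 mm across, 136 mm from the axis, from the upper face to 96 mm above the island top, 180 degrees anticlockwise (from above) from the square cup's bay; a 6 mm thick divider, its top 62 mm above the island top, runs from it to the hub
- post3 (a point): centre of the top of a rim post of the caddy: upright wooden dowel, 14 mm across, 136 mm from the axis, from the upper face to 96 mm above the island top, 252 degrees anticlockwise (from above) from the square cup's bay; a 6 mm thick divider, its top 62 mm above the island top, runs from it to the hub
- post4 (a point): centre of the top of a rim post of the caddy: upright wooden dowel, 14 mm across, 136 mm from the axis, from the upper face to 96 mm above the island top, 324 degrees anticlockwise (from above) from the square cup's bay; a 6 mm thick divider, its top 62 mm above the island top, runs from it to the hub
- bay (a point): point on the caddy's upper face at the middle of the square cup's bay, 85 mm from the axis along the caddy's own -x; turns with the caddy
- foot: fixed steel foot under the caddy, a disc 200 mm across and 8 mm thick, centred on the caddy's axis; origin on the axis at the island top. A flat steel pointer tongue, 24 mm wide and 8 mm thick with a round end, runs out along its own -x axis to 207 mm from the axis, so it shows 62 mm beyond the turntable's rim on the robot's side, and marks the front
- square_cup: the only square cup: smoky clear acrylic, 50 x 50 mm, 48 mm tall (top 74 mm above the island top), open at the top, loose on the caddy; origin at the centre of its underside, z up
- round_cup1: round tumbler of smoky clear acrylic, 54 mm across the rim, 48 mm tall (top 74 mm above the island top), loose on the caddy in a bay of its own; origin at the centre of its underside
- round_cup2: round tumbler of smoky clear acrylic, 54 mm across the rim, 48 mm tall (top 74 mm above the island top), loose on the caddy in a bay of its own; origin at the centre of its underside
- round_cup3: round tumbler of smoky clear acrylic, 54 mm across the rim, 48 mm tall (top 74 mm above the island top), loose on the caddy in a bay of its own; origin at the centre of its underside
- round_cup4: round tumbler of smoky clear acrylic, 54 mm across the rim, 48 mm tall (top 74 mm above the island top), loose on the caddy in a bay of its own; origin at the centre of its underside
- canister: stainless canister, 104 mm across, 164 mm tall including its lid with a bar knob, loose; origin at the centre of its underside
- plate: small white melamine plate, 150 mm across, 16 mm high, loose; origin at the centre of its underside
- egg_cup: blue ceramic egg cup, 50 mm across, 58 mm tall, loose; origin at the centre of its underside
- mug: white ceramic mug, 80 mm across, 90 mm tall, handle at its own +y, loose; origin at the centre of its underside
- jar: glass jar with a wooden cap, 70 mm across, 100 mm tall, loose, to the left of the caddy; origin at the centre of its underside
- spoon: steel spoon with a wooden handle, lying flat on the right of the island near the plate, loose
Not all that is in view belongs to the job. What is shaped like the round_cup2 but green or yellow is not meant.

How it is judged (in metres and radians):
On the way:
1. the fingers push the caddy (contact force between the fingers and caddy above 0.2 N), for 0.04 s.
At the end, for the whole second after the job is handed in: The middle of the square cup's bay lies within 11 mm to either side of the pointer's centre line, on the pointer's side; the caddy is at rest (below 0.06 rad/s); the square cup stands within 20 mm of the middle of its bay, and all five cups stand upright on the caddy (y of bay in the frame of foot between -0.011 and 0.011 m and x of bay in the frame of foot below -0.06 m and angular speed of caddy below 0.06 rad/s and horizontal distance between square_cup and bay below 0.02 m and angle between each of square_cup, round_cup1, round_cup2, round_cup3, round_cup4's own z axis and vertical below 0.15 rad and horizontal distance between each of round_cup1, round_cup2, round_cup3, round_cup4 and caddy below 0.115 m and height (world z) of each of square_cup, round_cup1, round_cup2, round_cup3, round_cup4 below 0.036 m); the robot touches nothing.
It fails at once if the robot touches a cup (more than 0.6 N) (contact force between any of the fingers, the arm and square_cup above 0.6 N or contact force between any of the fingers, the arm and round_cup1 above 0.6 N or contact force between any of the fingers, the arm and round_cup2 above 0.6 N or contact force between any of the fingers, the arm and round_cup3 above 0.6 N or contact force between any of the fingers, the arm and round_cup4 above 0.6 N).
It fails at once if a cup is lifted off the caddy or tipped (height (world z) of any of square_cup, round_cup1, round_cup2, round_cup3, round_cup4 above 0.045 m or angle between any of square_cup, round_cup1, round_cup2, round_cup3, round_cup4's own z axis and vertical above 0.4 rad).
It fails at once if something else on the island is moved by more than 25 mm (distance of any of canister, plate, egg_cup, mug, jar, spoon from where it was at the start of the episode above 0.025 m).
It also fails if it takes over 64 s, if anything falls off the work surface, if the arm or the gripper's body presses on something with over 40 N, if the wrist force passes 120 N, or if a joint passes its speed limit or range.

## Robot

A 6-joint arm with a two-finger parallel gripper is mounted at the origin on the work surface. World frame = base frame: x ahead of the robot, y to its left, z up, the work surface at z = 0. Lengths are in m, angles in degrees, forces in N, time in s.
With the tool pointing down it reaches from about 0.35 to 0.8 m from the base axis. Payload 7.3 kg.
Tool frame: the origin (TCP) lies at the very end of the fingers, on their centre line; the grasp point (between the pads) lies 19 mm behind it; z points along the fingers, y is the direction in which the jaws open and shut (so a half turn about z gives the same grasp; the last joint's range is limited). The gripper opens to 85 mm and grips with 20 to 120 N. Pads are 22 mm wide; open, the fingers measure 114 mm over their backs; the gripper's body (76 mm by 85 mm) begins 54 mm behind the grasp point. The pads swing forward as they close: fully open they stand 13 mm farther back than shut.
Start: joints at [-83.824, 19.595, 87.324, -0, 73.075, -8.365], TCP at [0.132, -0.508, 0.231] pointing down, gripper open.
Joint ranges: [-145.02, 145.02], [-44.19, 115.74], [2.07, 154.8], [-57.11, 237.11], [16.16, 152.29], [-177.93, 177.93]. Speed limits (degrees/s): [147.25, 147.25, 180, 180, 180, 180].

## Interface

Orientations are given as [roll, pitch, yaw] about the fixed x, y, z axes, in that order (R = Rz(yaw) Ry(pitch) Rx(roll)).
In Python, from plant import robot gives the robot as it stands. The module is installed in compiled form; this text tells all that it offers.
- The arm moves only by the shell command python3 -m crank 'ROWS'. ROWS is JSON, a list that holds one entry, the list of rows, each a list of 7 numbers: the turn, a rotation vector about the tool's x, y, z in units of 6 degrees (1.0 is 6 degrees), then the shift along the tool's x, y, z in units of 50 mm (1.0 is 50 mm), then the finger opening in mm, from 0 to 85.4. In form: [[[rx, ry, rz, tx, ty, tz, grip], ...]]. A call has 1 to 12 rows; each row shifts and turns the commanded pose from where the row before left it, along the tool's axes as they then stand; what a row does not reach is not made up. A row lasts 1/8 s, in which the tool goes at most 62.5 mm and 10.7 degrees, less where a joint would pass 70% of its speed; a pose out of reach is approached as far as the arm can. A call is refused whole if a number of a shift passes 1 or a number of a turn 1, either way. A call with a gripper value outside its range is refused whole. The fingers move at their own pace and stop on an object; the grip force is fixed at half the most. Time passes only in rows, so rows that do not move let the fingers close. It gives the time, the measured TCP pose, the force and the opening at its end, in the units of the state.
- robot.sense(): the state, without advancing time (a new reading comes with each control period).
- robot.read_camera(name): name is "scene" or "top" or "wrist"; returns a dict with "color" (420x560x3 uint8, red, green, blue), "z_map" (420x560 float32, m along the optical axis (not along the pixel's ray), 0 where there is no reading), "fx", "fy", "cx", "cy" (pixels), "k1" (the pictures are not rectified: a ray, as slopes to the right and down, at radius r is drawn at 1 + k1 r^2 times it, then the intrinsics apply), "extrinsics" (4x4, takes a point from world to camera coordinates); the wrist camera has in their place "tool_from_camera" (4x4, takes a point from camera to tool coordinates, whose origin is the TCP and whose axes are the flange's). Camera axes: x right, y down, z forward; pixel columns grow to the right and rows downward; lengths in m; the calibration is good to about 2 mm. A picture is of the moment at which its call begins: read the wrist's pose just before it.
- robot.job_done(): hands the job in, once; it reports no verdict.
Trained networks look in a picture, given as the dict that the camera call returned (one of the last four; its "shot" number tells which), for a name from the list of things; names that differ only in an ending like _2 or _b are one class to them, and where a whole thing is asked for, a point or a joint stands for the part that bears it (a point fixed in the world has none). Each returns a list of dicts, best first, with "conf" (0 to 1); they miss things now and then, are a little off and sometimes report something else, mostly with a low value. They report only what shows in the picture. A call takes as long as a camera call. They do not tell look-alikes from the thing itself.
- robot.look_for(picture, name): "xyz" ([x, y, z] in m, in world coordinates, good to about 4 mm: the middle of the surface that is visible of it).
The state is a dict: "t": time; "qpos": joint angles; "joint_velocities": joint speeds; "tau": joint torques, N m; "eef_pos": TCP position; "eef_rot": TCP orientation; "force": force on the tool from outside, world axes, zero at the start; "moment": the same for the moment, N m; "gripper_width": finger opening in m.
Only numpy, scipy, OpenCV 4.12 (cv2) and the standard library are available. Lean on these libraries where they do the work, as an engineer would, in place of code of your own. Each camera call takes 0.05 s, during which the arm holds its last target.

## Working session

There is one attempt and no reset: what is moved stays moved. The work goes in short steps, Python scripts to look and compute and a shell command to move; the robot and the scene stay as the last step left them, time stands still between calls to the robot, and variables do not carry over. Pictures are saved under pics/ and viewed, and the job is handed in when it is done.

```bash
mkdir -p pics; ls; cat > h.py <<'E'
import numpy as np, cv2
from plant import robot
def save(p,n,crop=None,s=1):
    c=p["color"][:,:,::-1]
    if crop: c=c[crop[1]:crop[3],crop[0]:crop[2]]
    if s!=1: c=cv2.resize(c,None,fx=s,fy=s,interpolation=cv2.INTER_CUBIC)
    cv2.imwrite("pics/"+n,c)
def project(p,X):
    X=np.atleast_2d(X);E=p["extrinsics"]
    c=X@E[:3,:3].T+E[:3,3]; s=c[:,:2]/c[:,2:]; r2=(s**2).sum(1,keepdims=True)
    s=s*(1+p["k1"]*r2); return s*[p["fx"],p["fy"]]+[p["cx"],p["cy"]]
def ray(p,uv,z):
    # pixel -> world point at plane z
    uv=np.atleast_2d(np.array(uv,float)); d=(uv-[p["cx"],p["cy"]])/[p["fx"],p["fy"]]; s=d.copy()
    for _ in range(20): s=d/(1+p["k1"]*(s**2).sum(1,keepdims=True))
    E=p["extrinsics"];R=E[:3,:3];C=-R.T@E[:3,3]
    w=np.c_[s,np.ones(len(s))]@R
    t=(z-C[2])/w[:,2]
    return C+w*t[:,None]
E
python3 - <<'E'
from h import *
s=robot.sense();print(s["t"],s["eef_pos"],s["eef_rot"],s["force"])
for n in("top","scene"):
    p=robot.read_camera(n);save(p,n+"0.png")
    for o in["hub","post0","post1","post2","post3","post4","bay","foot","square_cup","canister","mug","jar","egg_cup","plate"]:
        print(n,o,[(np.round(d["xyz"],3).tolist(),round(d["conf"],2)) for d in robot.look_for(p,o)[:5]])
E
```

```text
pics
0.0 [ 0.1317842  -0.50777054  0.23061477] [-1.79910653e+02 -1.32551453e-02  1.45403807e+01] [-0.16293699 -0.06563611  0.33740044]
top hub [([0.574, -0.068, 0.027], 0.91), ([0.44, 0.362, 0.095], 0.24)]
top post0 [([0.567, -0.067, 0.026], 0.7)]
top post1 [([0.567, -0.067, 0.026], 0.7)]
top post2 [([0.567, -0.067, 0.026], 0.7)]
top post3 [([0.567, -0.067, 0.026], 0.7)]
top post4 [([0.567, -0.067, 0.026], 0.7)]
top bay [([0.571, -0.069, 0.026], 0.95), ([0.656, -0.025, 0.048], 0.65), ([0.626, 0.441, 0.046], 0.46)]
top foot [([0.41, -0.012, 0.012], 0.61)]
top square_cup [([0.645, -0.124, 0.045], 0.94), ([0.567, -0.07, 0.025], 0.69)]
top canister [([0.629, -0.402, 0.136], 0.72)]
top mug [([0.628, 0.439, 0.049], 0.67), ([0.574, -0.062, 0.025], 0.4)]
top jar [([0.566, 0.022, 0.046], 0.68), ([0.442, 0.364, 0.096], 0.63), ([0.468, -0.533, 0.014], 0.47)]
top egg_cup [([0.351, 0.265, 0.044], 0.66)]
top plate [([0.346, -0.326, 0.006], 0.7)]
scene hub [([0.595, -0.085, 0.027], 0.84)]
scene post0 [([0.59, -0.086, 0.028], 0.93)]
scene post1 [([0.59, -0.086, 0.028], 0.93)]
scene post2 [([0.59, -0.086, 0.028], 0.93)]
scene post3 [([0.59, -0.086, 0.028], 0.93)]
scene post4 [([0.59, -0.086, 0.028], 0.93)]
scene bay [([0.596, -0.086, 0.024], 0.56)]
scene foot []
scene square_cup [([0.646, -0.127, 0.054], 0.66)]
scene canister [([0.658, -0.432, 0.141], 0.6), ([0.594, -0.086, 0.026], 0.55)]
scene mug [([0.635, 0.412, 0.056], 0.64)]
scene jar [([0.451, 0.353, 0.073], 0.93), ([0.648, -0.13, 0.051], 0.45)]
scene egg_cup [([0.353, 0.262, 0.042], 0.75), ([0.636, 0.412, 0.056], 0.24)]
scene plate [([0.342, -0.322, 0.012], 0.63)]
```

View pics/top0.png

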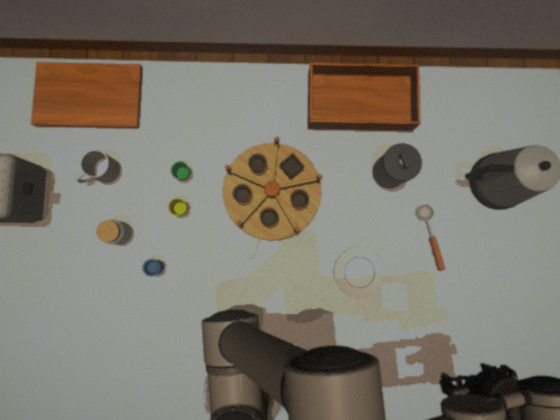

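View pics/scene0.png

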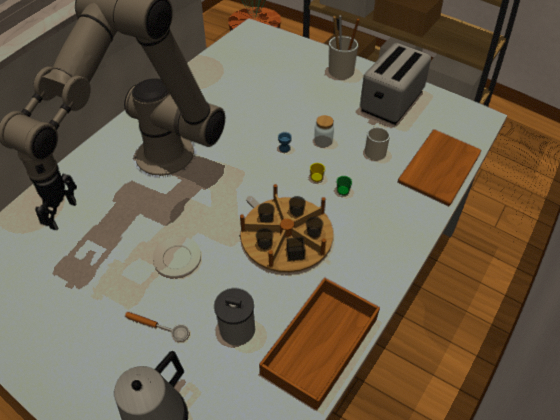

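The top view shows the caddy at (272,190), the square dark cup at (291,166) on its far right, round cups at (258,163), (243,194), (269,217), (300,200), and the pointer near (255,248). The green (181,172) and yellow (179,208) cups off the caddy are look-alikes. I'll check the square cup and pointer in a close crop.

```bash
python3 - <<'E'
from h import *
p=robot.read_camera("top");save(p,"top1.png",(210,125,335,265),4.5)
np.save("p0.npy",p,allow_pickle=True)
print(p["fx"],p["cx"],p["cy"],p["k1"],p["extrinsics"])
E
```

```text
412.9541987354091 272.7364698502697 207.48795967612674 0.007567982884432721 [[ 2.00672172e-02 -9.99794011e-01  3.04024781e-03 -8.03024422e-02]
 [-9.92594685e-01 -2.02869146e-02 -1.19767406e-01  5.23136473e-01]
 [ 1.19804412e-01 -6.14335268e-04 -9.92797323e-01  1.16511846e+00]
 [ 0.00000000e+00  0.00000000e+00  0.00000000e+00  1.00000000e+00]]
```

View pics/top1.png

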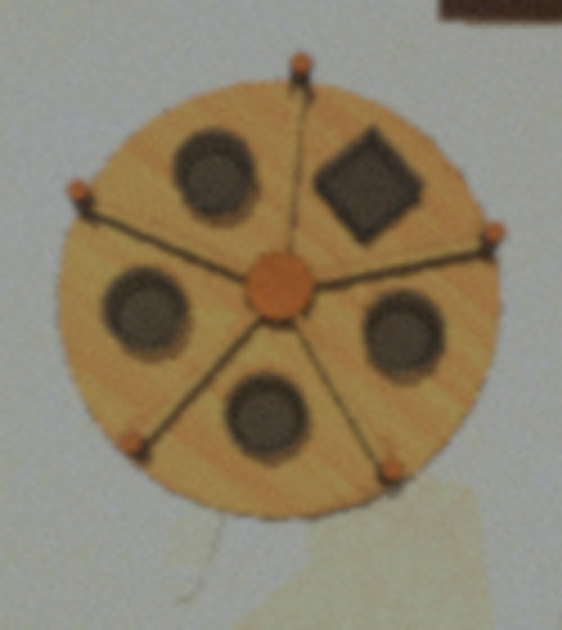

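```bash
cat >> h.py <<'E'
def fit(p,uv,hubuv):
    from scipy.optimize import least_squares
    P=ray(p,uv,0.096); H=ray(p,[hubuv],0.066)[0]
    # order free: angle mod 72
    def f(v):
        a=np.arctan2(P[:,1]-v[1],P[:,0]-v[0]); k=np.round((a-v[2])/np.radians(72)); b=v[2]+k*np.radians(72)
        return np.r_[P[:,0]-v[0]-.136*np.cos(b),P[:,1]-v[1]-.136*np.sin(b),(H[:2]-v[:2])]
    best=min((least_squares(f,[H[0],H[1],np.radians(a)]) for a in range(0,72,8)),key=lambda r:r.cost)
    return best.x,P,H,best.fun
E
python3 - <<'E'
from h import *
p=np.load("p0.npy",allow_pickle=True).item()
o=np.array([210,125]); c=lambda L:(np.array(L)+.5)/4.5-.5+o
x,P,H,r=fit(p,c([(301,62),(79,189),(133,441),(391,467),(493,233)]),c([(280,287)])[0])
print(x[:2],np.degrees(x[2]),H,np.round(r*1000,1))
print(np.degrees(np.arctan2(P[:,1]-x[1],P[:,0]-x[0])))
sq=ray(p,c([(368,185)]),.07)[0];print("sq",sq,np.degrees(np.arctan2(sq[1]-x[1],sq[0]-x[0])))
g=p["color"][225:262,235:285].astype(float)
g=(g-g.min((0,1)))/(g.max((0,1))-g.min((0,1)))
g=np.clip((g-.35)*2,0,1)*255
cv2.imwrite("pics/ptr.png",cv2.resize(g[:,:,::-1].astype(np.uint8),None,fx=14,fy=14,interpolation=cv2.INTER_CUBIC))
z=p["z_map"][225:262,235:285]
q=robot.read_camera("scene");save(q,"scene1.png",(225,170,350,280),6)
np.save("q0.npy",q,allow_pickle=True)
E
```

```text
[ 0.57591001 -0.06569012] 67.34594526483363 [ 0.57487072 -0.06602383  0.066     ] [ 0.2  0.1  0.7  1.1 -1.2  0.5 -0.9 -1.8  0.9  1.7 -1.  -0.3]
[  -4.45494234   67.15333185  139.74018954 -148.74024491  -76.97019932]
sq [ 0.64050206 -0.12021306  0.07      ] -40.16811769595655
```

View pics/ptr.png

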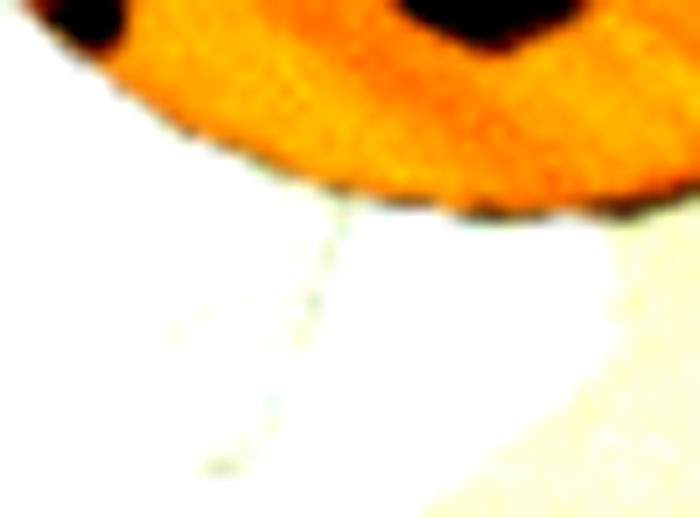

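View pics/scene1.png

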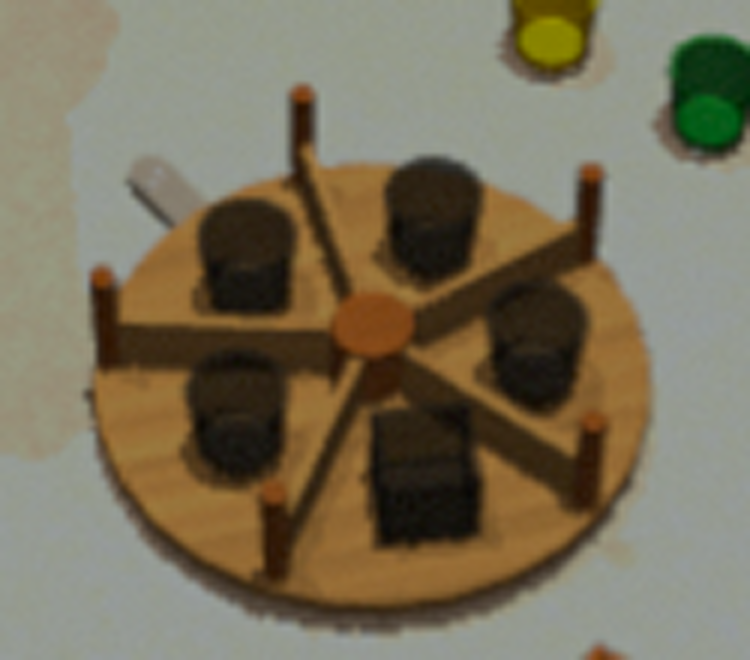

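```bash
cat > ptr.py <<'E'
from h import *
import sys
p=np.load("p0.npy",allow_pickle=True).item();q=np.load("q0.npy",allow_pickle=True).item()
o=np.array([225,170]); c=lambda L:(np.array(L)+.5)/6-.5+o
x,P,H,r=fit(q,c([(303,92),(591,171),(592,418),(273,492),(103,275)]),c([(373,325)])[0])
print(x[:2],np.degrees(x[2]),np.round(r*1000,1)); print(np.degrees(np.arctan2(P[:,1]-x[1],P[:,0]-x[0])))
tip=ray(q,c([(153,170),(128,178),(165,157)]),.008);print(tip,np.degrees(np.arctan2(tip[:,1]-x[1],tip[:,0]-x[0])))
def outl(C,a):
    a=np.radians(a);u=np.array([np.cos(a),np.sin(a)]);v=np.array([-u[1],u[0]])
    t=np.linspace(-np.pi/2,np.pi/2,15)
    L=[C+u*.147-v*.012]+[C+u*(.195+.012*np.cos(k))+v*.012*np.sin(k) for k in t]+[C+u*.147+v*.012]
    return np.c_[np.array(L),np.full(len(L),.008)]
ims=[]
for cam,C,cr,s,nm in((q,x[:2],(235,188,270,215),11,"s"),(p,np.array([.5755,-.0657]),(240,235,275,262),11,"t")):
    row=[]
    for a in (None,159,163,167):
        im=cam["color"][cr[1]:cr[3],cr[0]:cr[2],::-1].astype(float)
        lo,hi=np.percentile(im,5),np.percentile(im,99);im=np.clip((im-lo)/(hi-lo)*255,0,255).astype(np.uint8)
        im=cv2.resize(im,None,fx=s,fy=s,interpolation=cv2.INTER_CUBIC)
        if a:
            uv=(project(cam,outl(C,a))-cr[:2]+.5)*s-.5
            cv2.polylines(im,[uv.astype(int)],False,(0,0,255),1)
        row.append(im)
    ims.append(np.vstack([np.hstack(row[:2]),np.hstack(row[2:])])); cv2.imwrite(f"pics/ptr_{nm}{sys.argv[1]}.png",ims[-1])
E
python3 ptr.py 1
```

```text
[ 0.57625865 -0.0658442 ] 67.33680737300928 [ 0.4 -0.8 -1.3 -0.2  0.5  0.4  0.2  0.4 -0.4  0.7  1.3 -1.3]
[ 139.09194497   67.68609746   -4.53531344  -76.76600399 -148.79174708]
[[ 0.39093288 -0.00411423  0.008     ]
 [ 0.38292328 -0.01653616  0.008     ]
 [ 0.3908102   0.00736456  0.008     ]] [161.57765278 165.69235479 158.45757324]
```

View pics/ptr_s1.png

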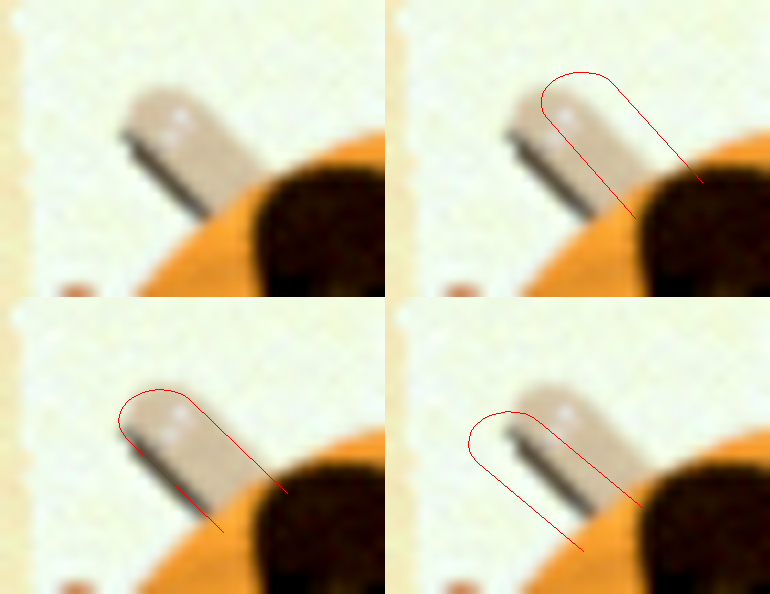

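View pics/ptr_t1.png

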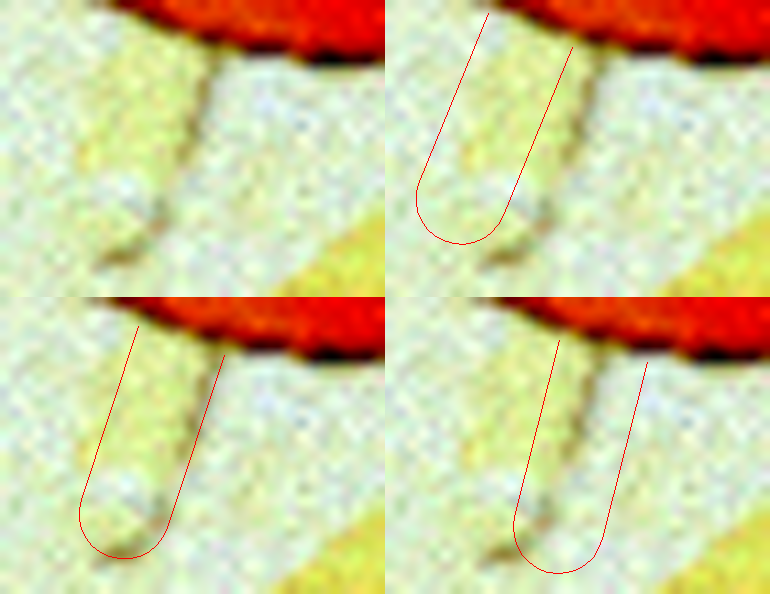

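Square cup is at bay angle −40.7° (world) and the pointer at about 162.4°, so I need about 157° clockwise. The plan is to push the far post (at −4.6°) clockwise with closed fingertips, past the right side to −161.6°.

```bash
python3 -m crank '[[[0,0,0.81,0,0,0,0],[0,0,0.81,0,0,0,0],[0,0,0.81,0,0,0,0],[0,0,0,0.4,-0.32,0,0],[0,0,0,0.8,-0.64,0,0],[0,0,0,0.8,-0.64,0,0],[0,0,0,0.8,-0.64,0,0],[0,0,0,0.8,-0.64,0,0],[0,0,0,0.8,-0.64,0,0],[0,0,0,0.8,-0.64,0,0],[0,0,0,0.8,-0.64,0,0],[0,0,0,0.4,-0.32,0,0]]]'
```

```text
t: 3.1
eef_pos: [0.4537, -0.2506, 0.2313]
eef_rot: [-180.0, -0.0, 0.1]
force: [-0.6, -0.4, 0.4]
gripper_width: 0.0002
```

```bash
python3 -m crank '[[[0,0,0,0.5,-0.4,0,0],[0,0,0,0.8,-0.64,0,0],[0,0,0,0.8,-0.64,0,0],[0,0,0,0.8,-0.64,0,0],[0,0,0,0.8,-0.64,0,0],[0,0,0,0.8,-0.64,0,0],[0,0,0,0.5,-0.4,0,0],[0,0,0,0.2,-0.02,0,0],[0,0,0,0,0,0.4,0],[0,0,0,0,0,0.5,0],[0,0,0,0,0,0.2,0],[0,0,0,0,0,0,0]]]'
python3 - <<'E'
from h import *
s=robot.sense();print(s["eef_pos"],s["qpos"])
p=robot.read_camera("scene");save(p,"s2.png",(180,100,380,300),3)
p=robot.read_camera("wrist");save(p,"w2.png")
E
```

```text
t: 4.6
eef_pos: [0.7119, -0.0516, 0.1757]
eef_rot: [-180.0, 0.1, -0.0]
force: [-0.3, 0.5, 0.0]
gripper_width: -0.0
[ 0.71190871 -0.05158749  0.17571326] [-1.02871768e+01  4.26119501e+01  5.65311449e+01 -4.46587833e-03
  8.09342248e+01  7.97552773e+01]
```

View pics/s2.png

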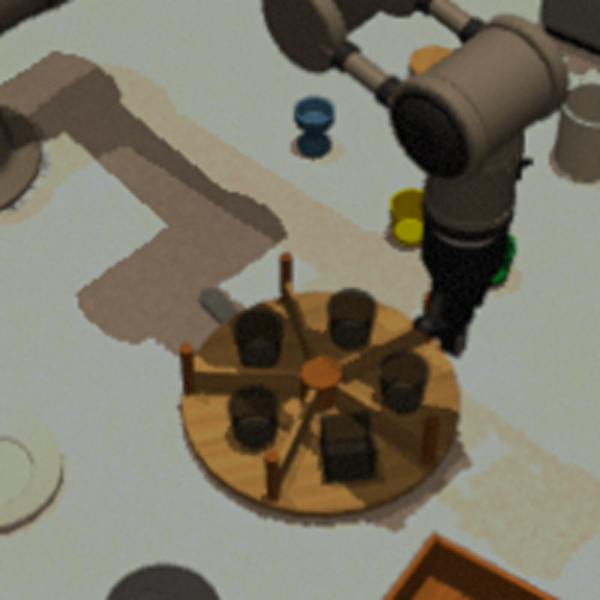

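View pics/w2.png

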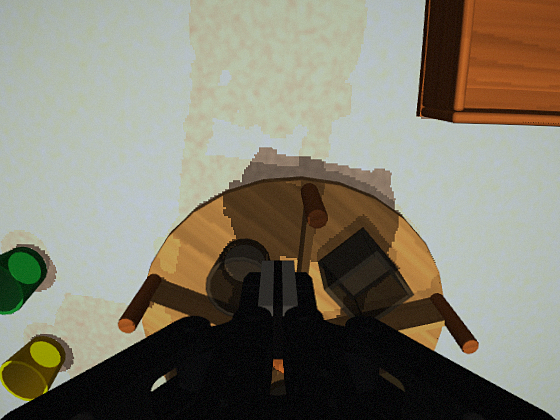

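The wrist picture shows the far post top at (315,215) just to the right of the closed fingers (278,265), with the square cup at (365,275) clear of them. I'll descend beside the post.

```bash
python3 -m crank '[[[0,0,0,0.04,-0.25,0,0],[0,0,0,0,0,0.4,0],[0,0,0,0,0,0.5,0],[0,0,0,0,0,0.5,0],[0,0,0,0,0,0.5,0],[0,0,0,0,0,0.4,0],[0,0,0,0,0,0.1,0],[0,0,0,0,0,0,0]]]'
python3 - <<'E'
from h import *
p=robot.read_camera("wrist");save(p,"w3.png")
p=robot.read_camera("scene");save(p,"s3.png",(225,170,350,280),5)
C=np.array([.576,-.066])
t=robot.sense()["eef_pos"][:2]-C; print(np.hypot(*t),np.degrees(np.arctan2(t[1],t[0])))
a=np.radians(np.arange(8,-156,-8)); T=C+.139*np.c_[np.cos(a),np.sin(a)]
d=np.diff(T,axis=0)/.05*[1,-1]
for k,(x,y) in enumerate(d): print(round(np.degrees(a[k+1])),round(x,2),round(y,2),T[k+1].round(3))
E
```

```text
t: 5.7
eef_pos: [0.7145, -0.039, 0.0567]
eef_rot: [180.0, -0.0, -0.0]
force: [-0.1, 0.5, -0.4]
gripper_width: 0.0001
0.14147925286110888 10.94020576754846
0 0.03 0.39 [ 0.715 -0.066]
-8 -0.03 0.39 [ 0.714 -0.085]
-16 -0.08 0.38 [ 0.71  -0.104]
-24 -0.13 0.36 [ 0.703 -0.123]
-32 -0.18 0.34 [ 0.694 -0.14 ]
-40 -0.23 0.31 [ 0.682 -0.155]
-48 -0.27 0.28 [ 0.669 -0.169]
-56 -0.31 0.24 [ 0.654 -0.181]
-64 -0.34 0.19 [ 0.637 -0.191]
-72 -0.36 0.15 [ 0.619 -0.198]
-80 -0.38 0.09 [ 0.6   -0.203]
-88 -0.39 0.04 [ 0.581 -0.205]
-96 -0.39 -0.01 [ 0.561 -0.204]
-104 -0.38 -0.07 [ 0.542 -0.201]
-112 -0.37 -0.12 [ 0.524 -0.195]
-120 -0.35 -0.17 [ 0.506 -0.186]
-128 -0.32 -0.22 [ 0.49  -0.176]
-136 -0.29 -0.26 [ 0.476 -0.163]
-144 -0.25 -0.3 [ 0.464 -0.148]
-152 -0.21 -0.33 [ 0.453 -0.131]
```

View pics/w3.png

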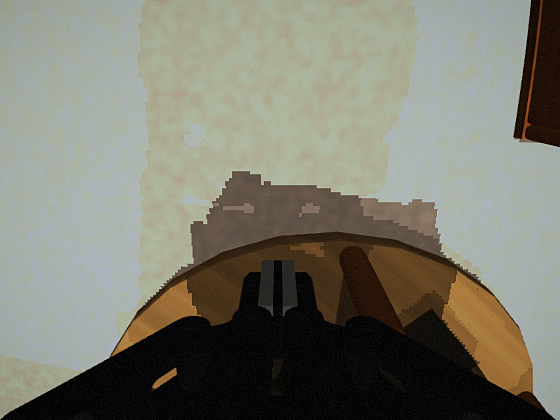

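View pics/s3.png

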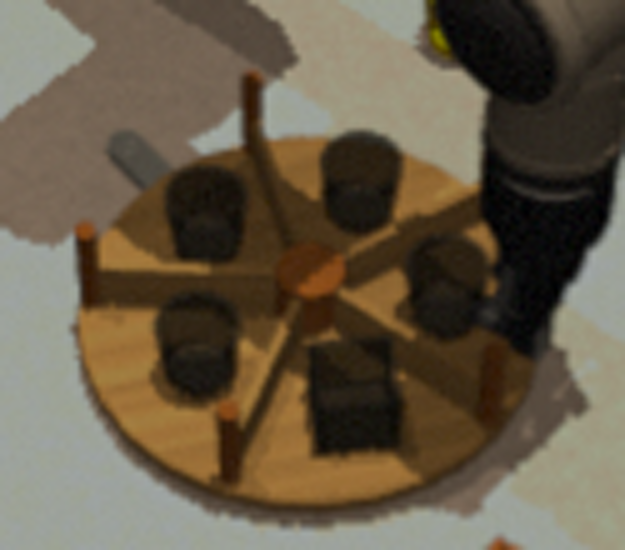

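The fingers are down beside the post (wrist view: fingers at (278,280), post at (365,270)) and touch nothing. I'll push along the arc in small chords.

```bash
python3 -m crank '[[[0,0,0,0,0.18,0,0],[0,0,0,0,0.18,0,0],[0,0,0,0,0.18,0,0],[0,0,0,-0.02,0.2,0,0],[0,0,0,-0.02,0.2,0,0],[0,0,0,-0.04,0.19,0,0],[0,0,0,-0.04,0.19,0,0],[0,0,0,-0.07,0.18,0,0],[0,0,0,-0.07,0.18,0,0],[0,0,0,-0.09,0.17,0,0],[0,0,0,-0.09,0.17,0,0],[0,0,0,0,0,0,0]]]'
python3 - <<'E'
from h import *
C=np.array([.576,-.066])
t=robot.sense()["eef_pos"][:2]-C; print(np.hypot(*t),np.degrees(np.arctan2(t[1],t[0])))
p=robot.read_camera("wrist");save(p,"w4.png")
p=robot.read_camera("scene");save(p,"s4.png",(225,170,350,280),5)
E
```

```text
t: 7.3
eef_pos: [0.6916, -0.1411, 0.0562]
eef_rot: [180.0, 0.0, -0.1]
force: [0.4, -0.1, 0.6]
gripper_width: 0.0002
0.13785002521705036 -32.999818193146744
```

View pics/w4.png

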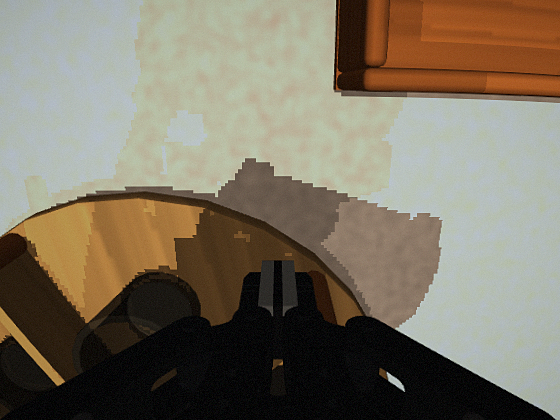

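View pics/s4.png

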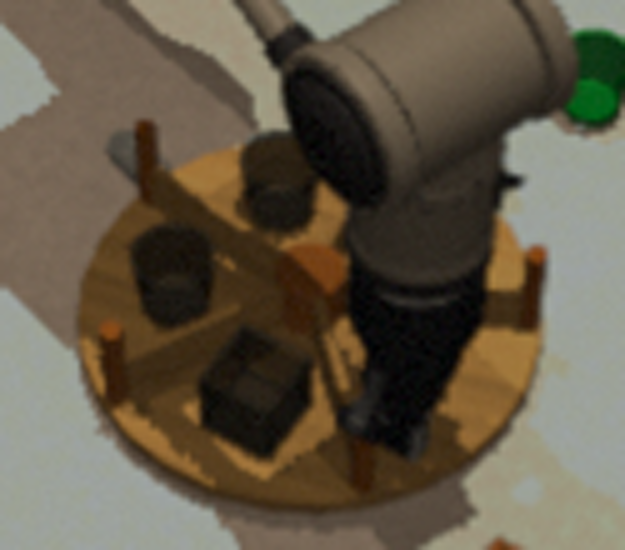

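The post is being pushed (wrist view: post at (318,295) against the fingers) and the cups stand. I'll carry on.

```bash
python3 -m crank '[[[0,0,0,-0.11,0.16,0,0],[0,0,0,-0.11,0.16,0,0],[0,0,0,-0.13,0.14,0,0],[0,0,0,-0.13,0.14,0,0],[0,0,0,-0.15,0.12,0,0],[0,0,0,-0.15,0.12,0,0],[0,0,0,-0.17,0.1,0,0],[0,0,0,-0.17,0.1,0,0],[0,0,0,-0.18,0.08,0,0],[0,0,0,-0.18,0.08,0,0],[0,0,0,-0.19,0.05,0,0],[0,0,0,-0.19,0.05,0,0]]]'
python3 - <<'E'
from h import *
C=np.array([.576,-.066])
t=robot.sense()["eef_pos"][:2]-C; print(np.hypot(*t),np.degrees(np.arctan2(t[1],t[0])))
p=robot.read_camera("scene");save(p,"s5.png",(225,170,350,280),5)
E
```

```text
t: 8.9
eef_pos: [0.5983, -0.205, 0.0562]
eef_rot: [-180.0, 0.0, -0.0]
force: [0.1, 0.8, 0.8]
gripper_width: -0.0
0.14080162860606396 -80.88214682659793
```

View pics/s5.png

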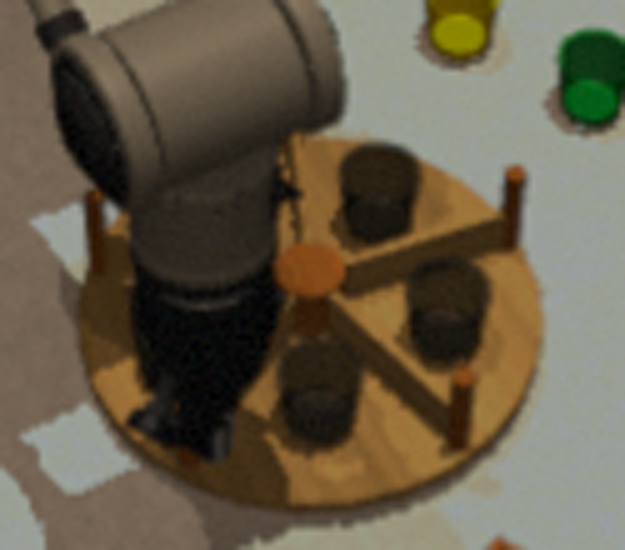

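```bash
python3 -m crank '[[[0,0,0,-0.19,0.01,0,0],[0,0,0,-0.19,0.01,0,0],[0,0,0,-0.19,-0.01,0,0],[0,0,0,-0.19,-0.01,0,0],[0,0,0,-0.19,-0.04,0,0],[0,0,0,-0.19,-0.04,0,0],[0,0,0,-0.18,-0.06,0,0],[0,0,0,-0.18,-0.06,0,0],[0,0,0,-0.17,-0.09,0,0],[0,0,0,-0.17,-0.09,0,0],[0,0,0,-0.16,-0.11,0,0],[0,0,0,0,0,0,0]]]'
python3 - <<'E'
from h import *
C=np.array([.576,-.066])
t=robot.sense()["eef_pos"][:2]-C; print(np.hypot(*t),np.degrees(np.arctan2(t[1],t[0])))
p=robot.read_camera("scene");save(p,"s6.png",(225,170,350,280),5)
p=robot.read_camera("top");save(p,"t6.png",(210,125,335,265),4)
p=robot.read_camera("wrist");save(p,"w6.png")
E
```

```text
t: 10.45
eef_pos: [0.4982, -0.18, 0.0569]
eef_rot: [180.0, 0.0, -0.0]
force: [-1.3, -0.9, 6.3]
gripper_width: 0.0002
0.13804106091262394 -124.29846265255351
```

View pics/s6.png

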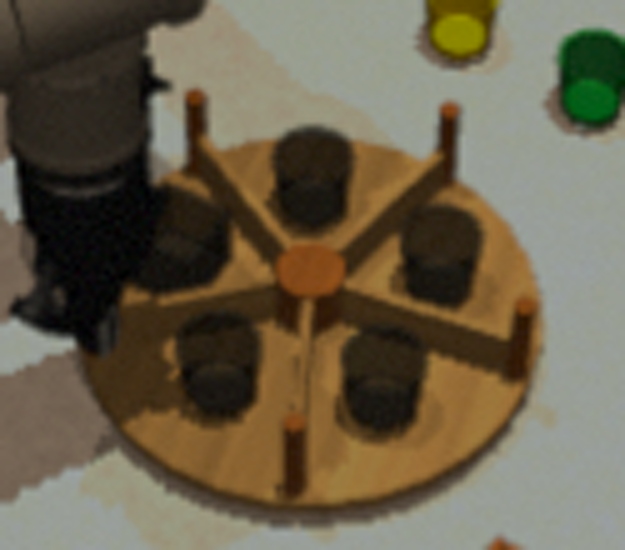

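View pics/t6.png

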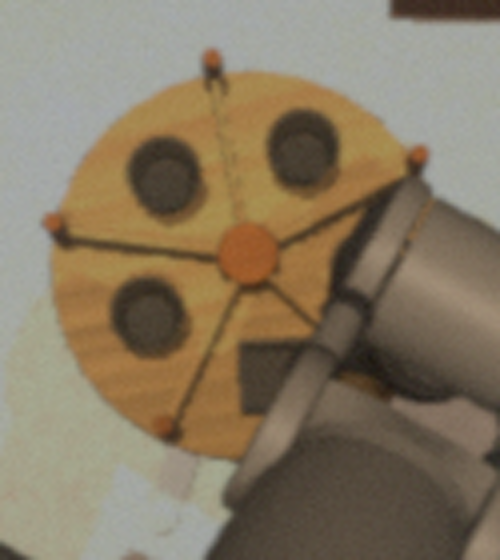

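View pics/w6.png

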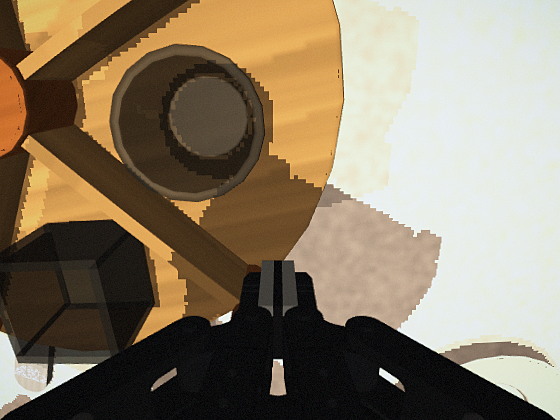

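```bash
python3 - <<'E'
from h import *
p=np.load("p0.npy",allow_pickle=True).item()
c=lambda L:(np.array(L)+.5)/4-.5+np.array([210,125])
x,P,H,r=fit(p,c([(212,60),(418,156),(53,222),(168,428)]),c([(247,253)])[0])
a=np.degrees(x[2]);print(x[:2],a,np.round(r*1000,1),[round((a+36+72*k+180)%360-180,1) for k in range(5)],robot.sense()["force"])
E
```

```text
[ 0.57493704 -0.06596342] 84.24350295343608 [-0.5 -1.6  1.6 -0.9 -0.4  1.4  0.2 -2.4  1.4  1.3] [np.float64(120.2), np.float64(-167.8), np.float64(-95.8), np.float64(-23.8), np.float64(48.2)] [-2.79312698 -0.69309647  7.56739706]
```

```bash
python3 -m crank '[[[0,0,0,0,0,-0.06,0],[0,0,0,0,0,0,0]]]'; python3 -c "
from h import *
s=robot.sense();print(s['force'],s['moment'],s['qpos'])"
```

```text
t: 10.85
eef_pos: [0.4988, -0.1802, 0.0593]
eef_rot: [-180.0, 0.0, -0.0]
force: [0.5, -0.1, -0.6]
gripper_width: 0.0
[ 0.50751042 -0.05618296 -0.55601288] [ 0.00250862 -0.02243808  0.06414056] [-2.81446803e+01  3.16478388e+01  9.86707267e+01 -6.10895495e-03
  4.97044189e+01  6.18904066e+01]
```

The vertical load was stick friction on the post and is gone now. About 30° remains; I'll push about 24° and measure again.

```bash
python3 -m crank '[[[0,0,0,-0.16,-0.1,0,0],[0,0,0,-0.155,-0.115,0,0],[0,0,0,-0.145,-0.13,0,0],[0,0,0,-0.13,-0.14,0,0],[0,0,0,-0.12,-0.15,0,0],[0,0,0,-0.11,-0.16,0,0],[0,0,0,0,0,0,0]]]'
python3 - <<'E'
from h import *
C=np.array([.576,-.066])
t=robot.sense()["eef_pos"][:2]-C; print(np.hypot(*t),np.degrees(np.arctan2(t[1],t[0])))
p=robot.read_camera("scene");save(p,"s7.png",(225,170,350,280),6)
p=robot.read_camera("top");save(p,"t7.png",(210,125,335,265),4)
E
```

```text
t: 11.72
eef_pos: [0.4573, -0.1399, 0.0592]
eef_rot: [-180.0, 0.1, 0.0]
force: [0.3, 0.2, -0.3]
gripper_width: 0.0002
0.1398010303964067 -148.0995779361071
```

View pics/s7.png

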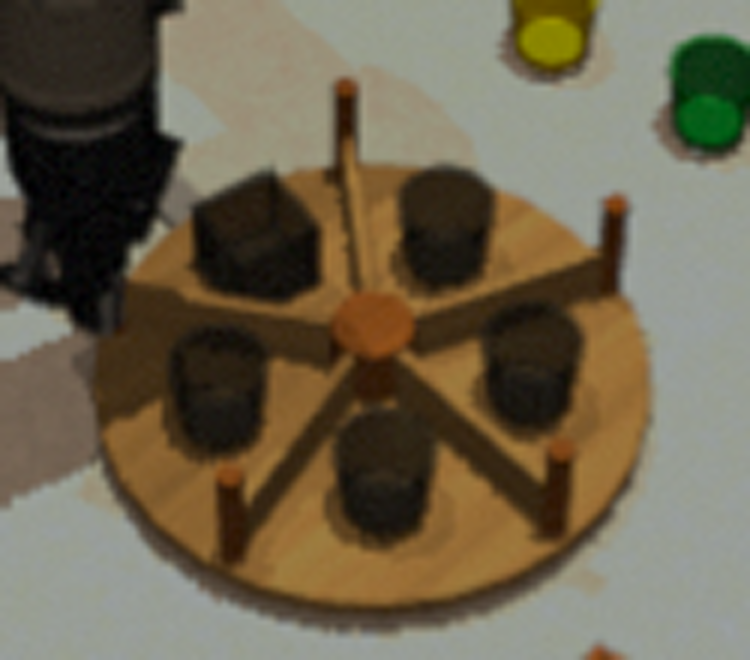

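View pics/t7.png

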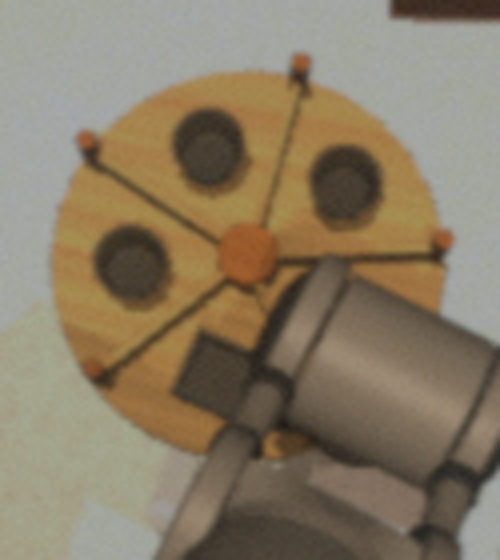

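```bash
python3 - <<'E'
from h import *
p=np.load("p0.npy",allow_pickle=True).item()
c=lambda L:(np.array(L)+.5)/4-.5+np.array([210,125])
x,P,H,r=fit(p,c([(300,63),(442,240),(87,141),(94,369)]),c([(247,254)])[0])
a=np.degrees(x[2]);print(x[:2],a,[round((a+36+72*k+180)%360-180,1) for k in range(5)])
q=np.load("q0.npy",allow_pickle=True).item()
c=lambda L:(np.array(L)+.5)/6-.5+np.array([225,170])
x,P,H,r=fit(q,c([(345,87),(615,204),(560,450),(230,475)]),c([(373,325)])[0])
a=np.degrees(x[2]);print(x[:2],a,[round((a+36+72*k+180)%360-180,1) for k in range(5)])
E
```

```text
[ 0.57504829 -0.06538917] 57.54819450587333 [np.float64(93.5), np.float64(165.5), np.float64(-122.5), np.float64(-50.5), np.float64(21.5)]
[ 0.57658736 -0.06684042] 57.38661326090279 [np.float64(93.4), np.float64(165.4), np.float64(-122.6), np.float64(-50.6), np.float64(21.4)]
```

Both views put the bay at 165.5°, so 3° of clockwise turn remains (7.5 mm at the rim). I'll do that push, then back off along the arc and lift.

```bash
python3 -m crank '[[[0,0,0,-0.035,-0.065,0,0],[0,0,0,-0.037,-0.066,0,0],[0,0,0,0,0,0,0],[0,0,0,0.07,0.12,0,0],[0,0,0,0.1,0.13,0,0],[0,0,0,0,0,-0.4,0],[0,0,0,0,0,-0.9,0],[0,0,0,0,0,-0.9,0],[0,0,0,0,0.4,-0.5,0],[0,0,0,-0.4,0.9,0,0],[0,0,0,-0.4,0.9,0,0],[0,0,0,-0.3,0.9,0,0]]]'
python3 -m crank '[[[0,0,0,-0.4,0.9,0,0],[0,0,0,-0.4,0.9,0,0],[0,0,0,-0.4,0.9,0,0],[0,0,0,0,0,0,0],[0,0,0,0,0,0,0]]]'
python3 - <<'E'
from h import *
p=robot.read_camera("scene");save(p,"s8.png",(225,170,350,280),6);save(p,"s8f.png");np.save("q0.npy",p,allow_pickle=True)
p=robot.read_camera("top");save(p,"t8.png",(210,125,335,265),4.2);save(p,"t8f.png");np.save("p0.npy",p,allow_pickle=True)
E
```

```text
t: 13.32
eef_pos: [0.4072, -0.3034, 0.1946]
eef_rot: [180.0, -0.0, -0.1]
force: [1.3, -0.6, 1.5]
gripper_width: 0.0004
t: 13.95
eef_pos: [0.3476, -0.4365, 0.194]
eef_rot: [-180.0, 0.0, -0.1]
force: [-0.2, 0.5, -0.2]
gripper_width: -0.0001
```

View pics/s8.png

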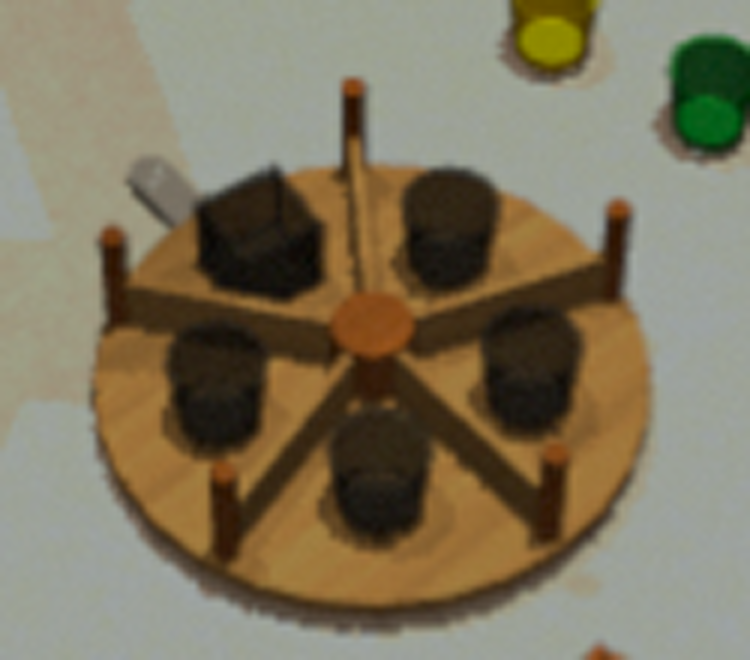

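View pics/t8.png

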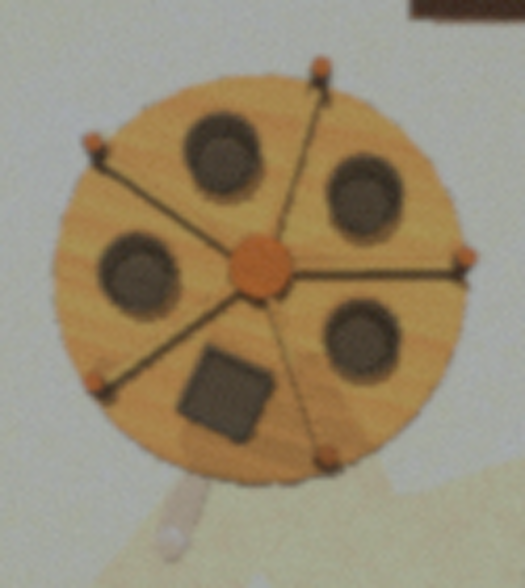

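View pics/t8f.png

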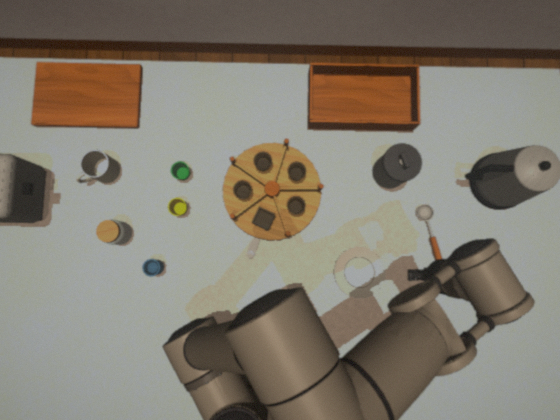

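The hand is clear and nothing else has moved. The square cup (227,395 in the top crop) points along the tongue (172,540). Now I'll measure.

```bash
python3 - <<'E'
from h import *
p=np.load("p0.npy",allow_pickle=True).item();q=np.load("q0.npy",allow_pickle=True).item()
def rep(n,cam,s,o,posts,hub,sq,tip):
    c=lambda L:(np.array(L)+.5)/s-.5+np.array(o)
    x,P,H,r=fit(cam,c(posts),c([hub])[0]); a=np.degrees(x[2])
    b=[(a+36+72*k)%360 for k in range(5)]; b=min(b,key=lambda v:abs(v-163))
    T=ray(cam,c(tip),.008); ta=np.degrees(np.arctan2(T[:,1]-x[1],T[:,0]-x[0]))
    S=ray(cam,c([sq]),.074)[0]
    bay=x[:2]+.085*np.array([np.cos(np.radians(b)),np.sin(np.radians(b))])
    print(n,x[:2],"bay",b,"ptr",ta,"sq",S,"bay",bay,"off mm",85*np.sin(np.radians(b-ta)),"maxres",abs(r).max()*1e3)
rep("top",p,4.2,(210,125),[(321,67),(465,258),(327,458),(95,383),(93,143)],(260,267),(227,394),[(170,545),(182,520),(192,497)])
rep("scene",q,6,(225,170),[(353,87),(618,209),(554,453),(223,468),(112,235)],(373,325),(258,205),[(153,170),(170,188)])
E
cat > /dev/null; sed -i "s/(None,159,163,167)/(None,161,162.5,164)/; s/^x,P,H,r=fit.*/x=np.array([.5762,-.0662,0])/; /^print(x/d; s/^tip=.*//" ptr.py; python3 ptr.py 2
```

```text
top [ 0.57490374 -0.0652721 ] bay 163.8548398486485 ptr [162.49718634 163.23475614 163.82269585] sq [ 0.48833123 -0.04502579  0.074     ] bay [ 0.49325612 -0.04163599] off mm [2.01393105 0.91989474 0.04768658] maxres 1.5614685602435423
scene [ 0.57635745 -0.06635383] bay 163.63368727802242 ptr [161.44516073 161.53023098] sq [ 0.48747145 -0.03913331  0.074     ] bay [ 0.49480167 -0.04240276] off mm [3.24595505 3.11983931] maxres 2.0043376968768567
```

View pics/ptr_t2.png

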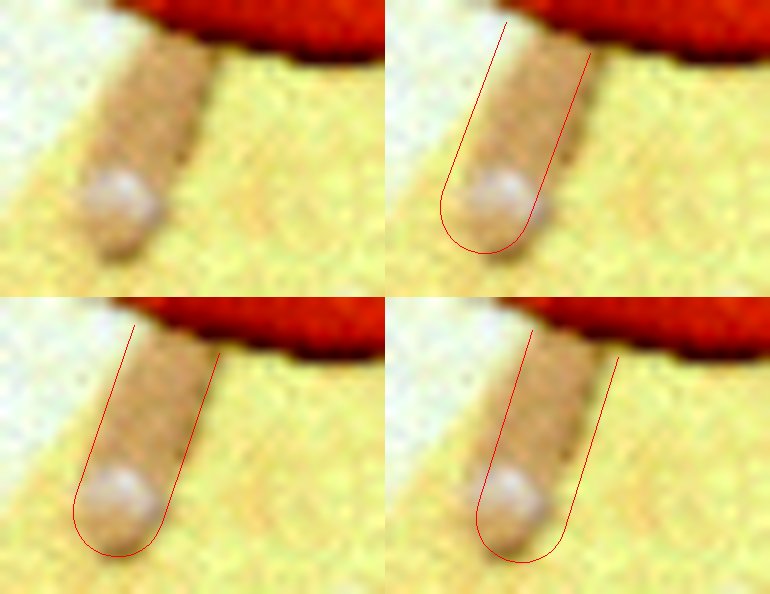

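View pics/ptr_s2.png

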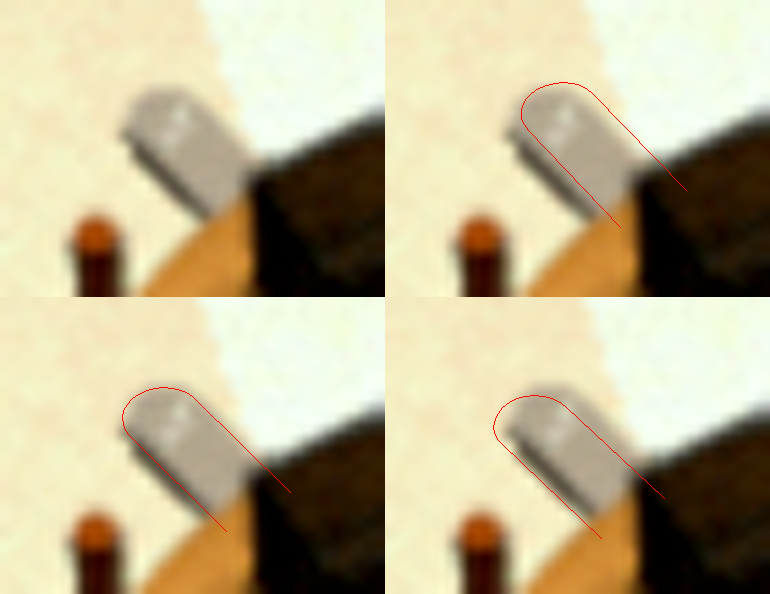

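Pointer 162.5°, bay about 163.7°, so the offset is about 2 mm (limit 11). Handing in.

```bash
python3 -c "
from plant import robot
s=robot.sense();print(s['t'],s['force'],s['joint_velocities']);print(robot.job_done())"
```

```text
14.05 [-0.37044511  0.76828914 -0.51309694] [ 0.4398013  -0.19912353  0.0726702  -0.1072838  -0.08585836 -0.02218218]
the job is handed in; nothing more can be done
None
```

I turned the caddy about 157° clockwise by pushing its far post round with the closed fingertips. I then backed off, lifted the hand away and handed the job in at about 14 s of the 64 s allowed; no verdict is reported.

**Alignment:** The square cup's bay is at about 163.7° and the pointer at about 162.5°, so the bay sits roughly 2 mm off the centre line (limit 11 mm). The two camera views disagree a little, giving 0–2 mm from the top camera and about 3 mm from the scene camera.

**Cups and surroundings:** The square cup is about 6–8 mm from the middle of its bay (limit 20 mm). All five cups stand upright in the pictures, and nothing else on the island looks moved.

**During the push:** The wrist showed an upward force of 6–8 N at one point. It vanished when I raised the tool 3 mm, so I took it for friction against the post, but I did not confirm that.

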